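# Refile the digitised items in the return tray

### The arm

A 6-joint arm with a two-finger parallel gripper is mounted at the origin on the work surface. World frame = base frame: x ahead of the robot, y to its left, z up, the work surface at z = 0. Lengths are in m, angles in rad, forces in N, time in s.
With the tool pointing down it reaches from about 0.35 to 0.85 m from the base axis. Payload 8.1 kg.
Tool frame: the origin (TCP) lies between the finger pads; the fingertips stand 8 mm ahead of it and the grasp point (between the pads) lies 11 mm behind it (robot.tip_reach is the y of the fingertips in the tool frame, in m); y points along the fingers, z is the direction in which the jaws open and shut, and the axes are right-handed (so a half turn about y gives the same grasp; the last joint's range is limited). The gripper opens to 93 mm and grips with 3 to 60 N. Pads are 15 mm wide; open, the fingers measure 128 mm over their backs; the gripper's body (75 mm by 188 mm) begins 65 mm behind the grasp point.
Start: joints at [1.251, 0.13, 1.488, -0, 1.523, -0.085], TCP at [0.14, 0.584, 0.227] pointing down, gripper open.
Joint ranges: [-2.96, 2.96], [-0.89, 2.26], [0.02, 2.5], [-1.34, 4.48], [0, 2.73], [-2.66, 2.66]. Speed limits (rad/s): [2.39, 2.39, 2.79, 3.14, 3.14, 3.14].

### API

Orientations are given as a rotation vector (axis times angle).
In Python, from plant import robot gives the robot as it stands.
- The arm moves only by the tool carry_out, never from a script. Its argument "increments" is a list of rows, each an object with "linear": the shift along the tool's x, y, z in m, a list of three; "yaw": the turn about the tool's y in rad. A call has 1 to 5 rows; each row is the pose to reach, as a shift and turn from the pose measured when the call began, along the tool's axes at that moment; what a row does not reach only later rows make up. A row lasts 1/8 s, in which the tool goes at most 62.5 mm and 10.7 degrees, less where a joint would pass 70% of its speed; a pose out of reach is approached as far as the arm can. A call with a gripper value outside its range is refused whole. "gripper" is the opening, from 0 (shut) to 1 (fully open), set as the call begins (left out, the last holds). The fingers move at their own pace and stop on an object; "newtons" is the grip in N (left out, the last holds). Time passes only in rows, so rows that repeat a pose let the fingers close. It gives the time, the measured TCP pose, the force and the opening at its end, in the units of the state.
- robot.read_state(): the state, without advancing time (a new reading comes with each control period).
- robot.read_camera(name): name is "scene" or "top" or "wrist"; returns the picture (420x560x3 uint8, blue, green, red); there is no depth.
- robot.camera_params(name): a dict with "fov_y" (degrees; the focal length in pixels is half the picture's height over the tangent of half this angle, whatever the lens; pixels are square), "cx", "cy" (the principal point, pixels), "R" (3x3) and "t" (3): a world point X has camera coordinates R X + t. Camera axes: x right, y down, z forward; pixel columns grow to the right and rows downward; lengths in m; the calibration is good to about 2 mm. A picture is of the moment at which its call begins: read the wrist's pose just before it. camera_params takes no time and is no camera call; for the wrist camera it gives the pose at the moment of the call.
- robot.close_job(): hands the job in, once; it reports no verdict.
The state is a dict: "t": time; "q": joint angles; "dq": joint speeds; "joint_torque": joint torques, N m; "tool_pos": TCP position; "orientation": TCP orientation; "force": force on the tool from outside, world axes, zero at the start; "wrist_torque": the same for the moment, N m; "opening": finger opening in m.
Only numpy, scipy, OpenCV 4.12 (cv2) and the standard library are available. Lean on these libraries where they do the work, as an engineer would, in place of code of your own. Each camera call takes 0.05 s, during which the arm holds its last target.

### The job

The four items standing in one tray (a boxed disc set, a data cartridge, a cassette box and a portable drive) have been copied: move them over to the empty tray and keep their catalogue order, so that what stands in the first slot from the handle of its tray goes into the first slot from the handle of the other tray, the second into the second, and so on. Leave each standing upright on the floor of its slot, square to the dividers and about centred along the slot, and do not drop or topple any on the way.

Things in the scene. Friction and masses are not known exactly. Their poses are not given: they have to be found in the camera images.
- disc_set: boxed disc set: brown card slipcase, three clear disc-case edges showing on top; 142 mm long, 33 mm thick, 126 mm tall, the longest and tallest, about 0.34 kg. Rigid, stands by itself. Origin: centre of its underside; x through its thickness, y along its length, z up. Starts upright in a slot, within 5 mm of its middle, x within 0.06 rad of the tray's x; either way round is the same.
- cartridge: data tape cartridge in its clear hard case: black with a light grey border; 114 mm long, 28 mm thick, 116 mm tall, about 0.28 kg. Rigid, stands by itself. Origin: centre of its underside; x through its thickness, y along its length, z up. Starts upright in a slot, within 5 mm of its middle, x within 0.06 rad of the tray's x; either way round is the same.
- cassette: two-cassette box: white plastic, a cassette behind each broad face, stood on its short edge; 69 mm long, 31 mm thick, 109 mm tall, the shortest in length, about 0.16 kg. Rigid, stands by itself. Origin: centre of its underside; x through its thickness, y along its length, z up. Starts upright in a slot, within 5 mm of its middle, x within 0.06 rad of the tray's x; either way round is the same.
- drive: portable hard drive: aluminium with black bumpers along its narrow sides; 86 mm long, 28 mm thick, 118 mm tall, about 0.25 kg. Rigid, stands by itself. Origin: centre of its underside; x through its thickness, y along its length, z up. Starts upright in a slot, within 5 mm of its middle, x within 0.06 rad of the tray's x; either way round is the same.
- full_tray: The tray in which the four items stand at the start, one to a slot, in any order. Grey steel, 264 x 164 mm, fixed; steel bow handle on one end only, reaching 30 mm out. Origin: middle of the underside, on the desk; x along the row, handle on the -x end; y along the slots; z up. Four equal slots at x = -96 (next to the handle), -32, +32, +96 mm, y = 0.
- empty_tray: The tray that is empty at the start: same make, same axes and slot places as full_tray, fixed, turned any way. Each slot: 54 mm wide between 4 mm grey dividers running along y, 154 mm long, black floor 7 mm above the desk, divider tops 30 mm; tray ends 32 mm high, sides 14 mm. Handle 90 mm wide, 20 mm above the desk.
- disc_set_slot: The slot channel of full_tray in which the boxed disc set starts: black floor, two grey dividers, 62 x 154 x 26 mm; fixed, it stays. Its place along full_tray's x is the boxed disc set's place in the row. Origin: centre of its underside, 4 mm above the desk; its floor is 3 mm higher; axes as full_tray's.
- cartridge_slot: The slot channel of full_tray in which the data cartridge starts: black floor, two grey dividers, 62 x 154 x 26 mm; fixed, it stays. Its place along full_tray's x is the data cartridge's place in the row. Origin: centre of its underside, 4 mm above the desk; its floor is 3 mm higher; axes as full_tray's.
- cassette_slot: The slot channel of full_tray in which the cassette box starts: black floor, two grey dividers, 62 x 154 x 26 mm; fixed, it stays. Its place along full_tray's x is the cassette box's place in the row. Origin: centre of its underside, 4 mm above the desk; its floor is 3 mm higher; axes as full_tray's.
- drive_slot: The slot channel of full_tray in which the portable drive starts: black floor, two grey dividers, 62 x 154 x 26 mm; fixed, it stays. Its place along full_tray's x is the portable drive's place in the row. Origin: centre of its underside, 4 mm above the desk; its floor is 3 mm higher; axes as full_tray's.
Things that resemble listed ones, but are neither listed nor needed, are in the scene too. Leave any purple or red look-alike of the cassette alone.

How it is judged:
At the end, for the whole second after the job is handed in: Each item in empty_tray, in the slot numbered from the handle as its slot in full_tray: within 15 mm across and 20 mm along the slot of its middle, underside within 4 mm of the slot floor, upright within 0.12 rad, square within 0.22 rad (either way round), released, at rest (((x of disc_set_slot in the frame of full_tray between -0.106 and -0.086 m and x of disc_set in the frame of empty_tray between -0.111 and -0.081 m) or (x of disc_set_slot in the frame of full_tray between -0.042 and -0.022 m and x of disc_set in the frame of empty_tray between -0.047 and -0.017 m) or (x of disc_set_slot in the frame of full_tray between 0.022 and 0.042 m and x of disc_set in the frame of empty_tray between 0.017 and 0.047 m) or (x of disc_set_slot in the frame of full_tray between 0.086 and 0.106 m and x of disc_set in the frame of empty_tray between 0.081 and 0.111 m)) and y of disc_set in the frame of empty_tray between -0.02 and 0.02 m and z of disc_set in the frame of empty_tray between 0.003 and 0.011 m and angle between each of disc_set, cartridge, cassette, drive's own z axis and vertical below 0.12 rad and angle between the x axis of each of disc_set, cartridge, cassette, drive and the x axis of empty_tray, either way round below 0.22 rad and linear speed of each of disc_set, cartridge, cassette, drive below 0.02 m/s and angular speed of each of disc_set, cartridge, cassette, drive below 0.3 rad/s and contact force between the fingers and disc_set below 0.1 N and ((x of cartridge_slot in the frame of full_tray between -0.106 and -0.086 m and x of cartridge in the frame of empty_tray between -0.111 and -0.081 m) or (x of cartridge_slot in the frame of full_tray between -0.042 and -0.022 m and x of cartridge in the frame of empty_tray between -0.047 and -0.017 m) or (x of cartridge_slot in the frame of full_tray between 0.022 and 0.042 m and x of cartridge in the frame of empty_tray between 0.017 and 0.047 m) or (x of cartridge_slot in the frame of full_tray between 0.086 and 0.106 m and x of cartridge in the frame of empty_tray between 0.081 and 0.111 m)) and y of cartridge in the frame of empty_tray between -0.02 and 0.02 m and z of cartridge in the frame of empty_tray between 0.003 and 0.011 m and contact force between the fingers and cartridge below 0.1 N and ((x of cassette_slot in the frame of full_tray between -0.106 and -0.086 m and x of cassette in the frame of empty_tray between -0.111 and -0.081 m) or (x of cassette_slot in the frame of full_tray between -0.042 and -0.022 m and x of cassette in the frame of empty_tray between -0.047 and -0.017 m) or (x of cassette_slot in the frame of full_tray between 0.022 and 0.042 m and x of cassette in the frame of empty_tray between 0.017 and 0.047 m) or (x of cassette_slot in the frame of full_tray between 0.086 and 0.106 m and x of cassette in the frame of empty_tray between 0.081 and 0.111 m)) and y of cassette in the frame of empty_tray between -0.02 and 0.02 m and z of cassette in the frame of empty_tray between 0.003 and 0.011 m and contact force between the fingers and cassette below 0.1 N and ((x of drive_slot in the frame of full_tray between -0.106 and -0.086 m and x of drive in the frame of empty_tray between -0.111 and -0.081 m) or (x of drive_slot in the frame of full_tray between -0.042 and -0.022 m and x of drive in the frame of empty_tray between -0.047 and -0.017 m) or (x of drive_slot in the frame of full_tray between 0.022 and 0.042 m and x of drive in the frame of empty_tray between 0.017 and 0.047 m) or (x of drive_slot in the frame of full_tray between 0.086 and 0.106 m and x of drive in the frame of empty_tray between 0.081 and 0.111 m)) and y of drive in the frame of empty_tray between -0.02 and 0.02 m and z of drive in the frame of empty_tray between 0.003 and 0.011 m and contact force between the fingers and drive below 0.1 N); the robot touches nothing.
It fails at once if an item is dropped (falls free of the fingers by more than about 25 mm) ((linear speed of disc_set above 0.7 m/s and contact force between the fingers and disc_set below 0.05 N) or (linear speed of cartridge above 0.7 m/s and contact force between the fingers and cartridge below 0.05 N) or (linear speed of cassette above 0.7 m/s and contact force between the fingers and cassette below 0.05 N) or (linear speed of drive above 0.7 m/s and contact force between the fingers and drive below 0.05 N)).
It fails at once if an item is toppled or laid over (more than about 57 degrees from upright) (angle between any of disc_set, cartridge, cassette, drive's own z axis and vertical above 1 rad).
It also fails if it takes over 112 s, if anything falls off the work surface, if the arm or the gripper's body presses on something with over 40 N, if the wrist force passes 120 N, or if a joint passes its speed limit or range.

## Working session

There is one attempt and no reset: what is moved stays moved. The work goes in short steps, Python scripts to look and compute and a tool call to move; the robot and the scene stay as the last step left them, time stands still between calls to the robot, and variables do not carry over. Pictures are saved under pics/ and viewed, and the job is handed in when it is done.

Besides the shell and the picture viewer there is one more tool, called as a command line: name --argument value ..., lists and objects as JSON in quotes. carry_out: Moves the arm, as the interface text tells. Its arguments: {"type":"object","properties":{"increments":{"type":"array","items":{"type":"object","properties":{"linear":{"type":"array","items":{"type":"number"}},"yaw":{"type":"number"}}}},"gripper":{"type":"number"},"newtons":{"type":"number"}},"required":["increments"]}

```bash
ls; mkdir -p pics; python3 - <<'E'
from plant import robot
import cv2,numpy as np
print(robot.read_state())
for n in ("scene","top"):
    cv2.imwrite(f"pics/{n}0.png",robot.read_camera(n)); p=robot.camera_params(n); print(n,p)
E
```

```text
pics
{'t': 0.0, 'q': array([ 1.25059862e+00,  1.31134755e-01,  1.48927226e+00,  1.23770087e-05,
        1.52299941e+00, -8.53827436e-02]), 'dq': array([ 5.27623654e-04,  7.42642453e-04, -3.26829407e-04,  9.19436703e-05,
       -3.11521711e-04, -6.63674672e-04]), 'joint_torque': array([-8.24915478e-04, -5.59835923e+01, -4.91763854e+01,  7.69017823e-02,
        3.45958758e-02, -1.41671530e-04]), 'tool_pos': array([0.13938731, 0.58301765, 0.22560707]), 'orientation': array([-1.56469934,  0.18468902, -0.18409492]), 'force': array([0.25678727, 0.67207594, 0.32000416]), 'wrist_torque': array([-0.01636868, -0.01987706, -0.07258073]), 'opening': 0.0928945151950197}
scene {'fov_y': 56.93139531055151, 'cx': 282.9067346145898, 'cy': 209.3957131679923, 'R': array([[-0.75227064,  0.65876425, -0.01088776],
       [ 0.53549824,  0.60171366, -0.59260637],
       [-0.38383658, -0.45163074, -0.80541862]]), 't': array([ 0.34697493, -0.29191767,  1.03270796])}
top {'fov_y': 44.64510723384945, 'cx': 279.51864592405497, 'cy': 205.18499147448034, 'R': array([[ 2.77596426e-03, -9.99995728e-01,  9.15057763e-04],
       [-9.94453316e-01, -2.85678833e-03, -1.05140098e-01],
       [ 1.05142263e-01, -6.18117074e-04, -9.94456999e-01]]), 't': array([0.04096493, 0.52966706, 1.19495026])}
```

View pics/scene0.png

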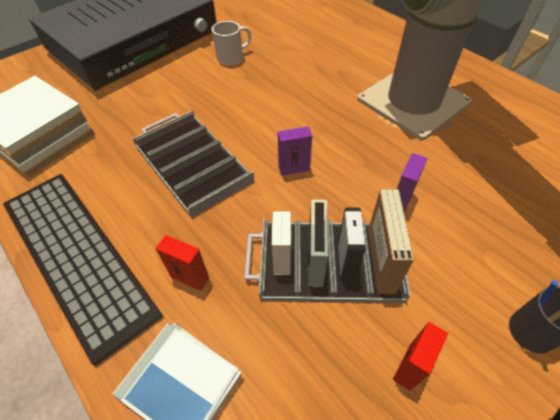

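View pics/top0.png

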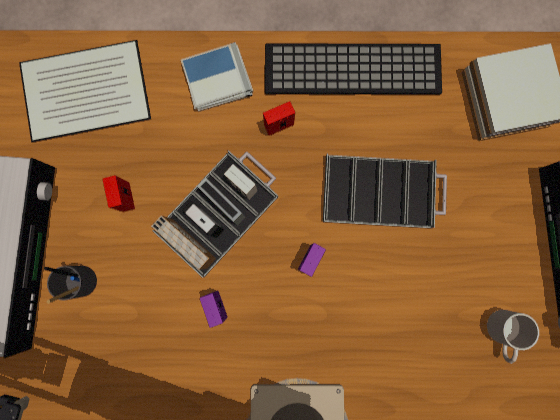

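```bash
python3 - <<'E'
import cv2
a=cv2.imread("pics/top0.png")
cv2.imwrite("pics/z1.png",cv2.resize(a[140:285,140:290],None,fx=4,fy=4,interpolation=cv2.INTER_CUBIC))
cv2.imwrite("pics/z2.png",cv2.resize(a[140:240,310:460],None,fx=5,fy=5,interpolation=cv2.INTER_CUBIC))
E
```

```text
(no output)
```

View pics/z1.png

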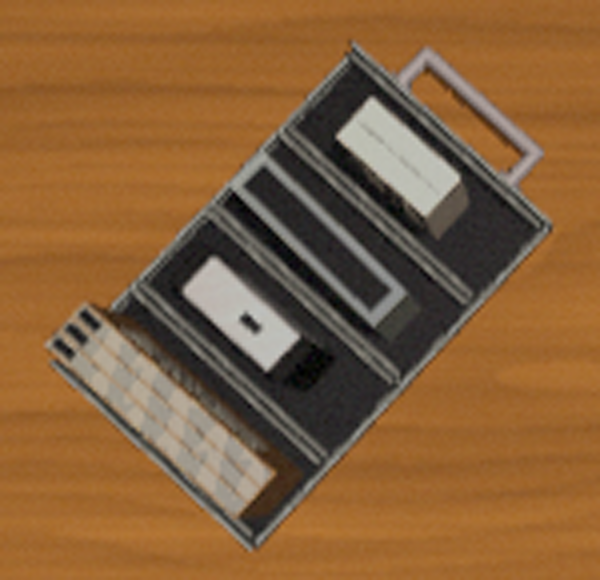

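View pics/z2.png

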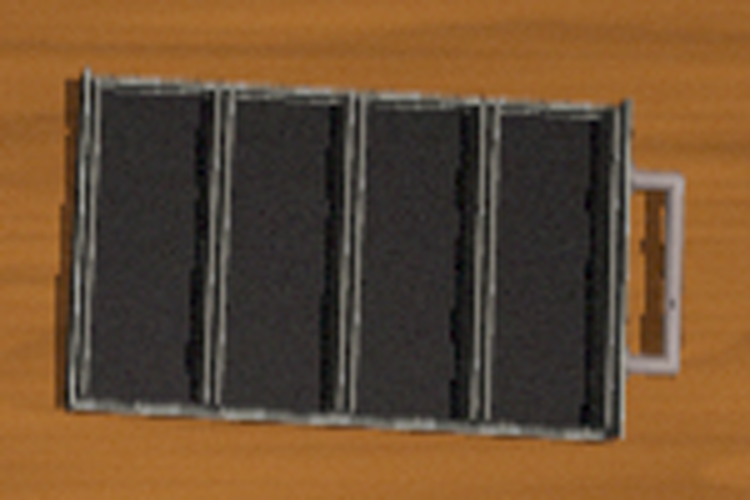

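```bash
cat > h.py <<'E'
import numpy as np,cv2
from scipy.spatial.transform import Rotation as Ro
from plant import robot
def ray(cam,uv,z,p=None):
    p=p or robot.camera_params(cam); f=210/np.tan(np.radians(p['fov_y']/2))
    R=np.array(p['R']);t=np.array(p['t']); C=-R.T@t
    d=R.T@np.array([(uv[0]-p['cx'])/f,(uv[1]-p['cy'])/f,1]); return C+d*(z-C[2])/d[2]
def proj(cam,X,p=None):
    p=p or robot.camera_params(cam); f=210/np.tan(np.radians(p['fov_y']/2))
    c=np.array(p['R'])@X+p['t']; return np.array([c[0]/c[2]*f+p['cx'],c[1]/c[2]*f+p['cy']])
E
python3 - <<'E'
from h import *
P=robot.camera_params('top')
def g(z,s,ox,oy,h): return ray('top',((z[0]+.5)/s-.5+ox,(z[1]+.5)/s-.5+oy),h,P)[:2]
A=lambda z,h:g(z,4,140,140,h); B=lambda z,h:g(z,5,310,140,h)
# full tray corners, end tops z=.032
a,b,c=A((352,45),.032),A((550,228),.032),A((252,548),.032)
print('full',a,b,c,np.linalg.norm(a-b),np.linalg.norm(b-c),(a+c)/2)
e=b-a; x=b-c; print('yaw from e',np.degrees(np.arctan2(e[1],e[0])),'from x',np.degrees(np.arctan2(x[1],x[0])))
q=[B(z,.032) for z in [(87,70),(628,102),(620,436),(72,408)]]
print('empty',q,np.mean(q,0),[np.linalg.norm(q[i]-q[(i+1)%4]) for i in range(4)])
for i,j in((0,1),(3,2),(0,3),(1,2)): d=q[j]-q[i]; print(np.degrees(np.arctan2(d[1],d[0])))
for n,h,zs in (('cas',.116,[(375,97),(466,186),(430,222),(336,137)]),('cart',.123,[(262,152),(407,290),(378,318),(232,183)]),('disc',.133,[(88,302),(275,472),(240,518),(46,344)])):
    q=[A(z,h) for z in zs]; d=q[1]-q[0]
    print(n,np.mean(q,0),np.degrees(np.arctan2(d[1],d[0])),[round(np.linalg.norm(q[i]-q[(i+1)%4]),4) for i in range(4)])
q=[A((213,255),.125),A((180,290),.125)]; print('drive',q)
E
```

```text
full [0.66035567 0.16787531] [0.5496468  0.04823402] [0.35993226 0.22252972] 0.16300458528657277 0.25762491500625373 [0.51014397 0.19520252]
yaw from e -132.7793205133839 from x -42.574501780939904
empty [array([ 0.6543919 , -0.07156009]), array([ 0.63951285, -0.33180169]), array([ 0.47859028, -0.32329996]), array([ 0.49116919, -0.06329393])] [ 0.56591606 -0.19748892] [np.float64(0.2606666019930774), np.float64(0.16114699644857133), np.float64(0.26031013212304566), np.float64(0.16343189561350613)]
-93.27226611222474
-92.7697701987797
177.10082293413993
176.97580885659045
cas [0.57706487 0.13067965] -134.33831237956696 [np.float64(0.0717), np.float64(0.0284), np.float64(0.0712), np.float64(0.0313)]
cart [0.53394876 0.17500301] -133.32784623755657 [np.float64(0.1116), np.float64(0.0221), np.float64(0.1106), np.float64(0.0238)]
disc [0.43806827 0.25781756] -131.59493681012358 [np.float64(0.1384), np.float64(0.0308), np.float64(0.1423), np.float64(0.032)]
drive [array([0.52274072, 0.23318988]), array([0.5033561 , 0.25091001])]
```

```bash
python3 - <<'E'
from h import *
s=robot.read_state(); M=Ro.from_rotvec(s['orientation']).as_matrix(); print(M.round(3))
z=M[:,2]; yz=np.arctan2(z[1],z[0]); print('z yaw',np.degrees(yz),'q1',np.degrees(s['q'][0]),'q6',np.degrees(s['q'][5]))
print(robot.tip_reach, robot.camera_params('wrist'))
cv2.imwrite('pics/w0.png',robot.read_camera('wrist'))
E
```

```text
[[ 0.973 -0.     0.233]
 [-0.233 -0.002  0.973]
 [-0.    -1.    -0.002]]
z yaw 76.54523543564984 q1 71.65149523194906 q6 -4.893697233724844
0.008 {'fov_y': 67.1559090041032, 'cx': 275.84893453503474, 'cy': 214.37526521054366, 'R': array([[ 0.2328263 ,  0.97251764, -0.00116341],
       [ 0.92864897, -0.22196832,  0.29722239],
       [ 0.28879578, -0.07028159, -0.95480757]]), 't': array([-0.60002047, -0.03505158,  0.39324432])}
```

View pics/w0.png

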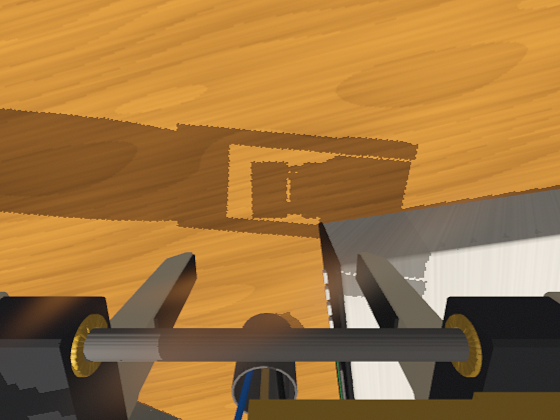

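```bash
cat >> h.py <<'E'
def go(x,y,z,yawdeg):
    s=robot.read_state(); M=Ro.from_rotvec(s['orientation']).as_matrix()
    d=M.T@(np.array([x,y,z])-s['tool_pos']); zz=M[:,2]; dy=(yawdeg-np.degrees(np.arctan2(zz[1],zz[0]))+180)%360-180
    print('t',round(s['t'],2),'pos',s['tool_pos'].round(4),'open',round(s['opening'],4),'F',s['force'].round(1)); print('lin',d.round(4),'norm',np.linalg.norm(d).round(3),'yaw',round(-np.radians(dy),4),'rows',max(np.linalg.norm(d)/.0625,abs(dy)/10.7).round(1))
def shot(n):
    p=robot.camera_params('wrist'); im=robot.read_camera('wrist'); cv2.imwrite(f'pics/{n}.png',im); np.save(f'pics/{n}.npy',p,allow_pickle=True); return im,p
E
python3 -c "
from h import *
go(.439,.259,.27,137.4)"
```

```text
t 0.15 pos [0.1394 0.5831 0.2258] open 0.0929 F [ 0.1  0.5 -0.1]
lin [ 0.3667 -0.0439 -0.2456] norm 0.444 yaw -1.0621 rows 7.1
```

carry_out --increments '[{"linear":[0.0,-0.06,0.0],"yaw":0},{"linear":[0.05,-0.065,-0.03],"yaw":-0.15},{"linear":[0.1,-0.065,-0.065],"yaw":-0.32},{"linear":[0.15,-0.065,-0.1],"yaw":-0.5},{"linear":[0.2,-0.065,-0.135],"yaw":-0.66}]'

```text
t: 0.78
tool_pos: [0.3002, 0.4077, 0.2908]
orientation: [-1.547, -0.331, 0.332]
force: [1.1, -0.7, -0.2]
opening: 0.093
```

```bash
python3 -c "
from h import *
go(.439,.259,.27,137.4)"
```

```text
t 0.78 pos [0.3002 0.4077 0.2908] open 0.093 F [ 1.1 -0.7 -0.2]
lin [ 0.0657  0.0209 -0.1925] norm 0.204 yaw -0.4051 rows 3.3
```

carry_out --increments '[{"linear":[0.02,0.005,-0.055],"yaw":-0.12},{"linear":[0.04,0.01,-0.11],"yaw":-0.24},{"linear":[0.055,0.015,-0.16],"yaw":-0.35},{"linear":[0.0657,0.021,-0.1925],"yaw":-0.405},{"linear":[0.0657,0.021,-0.1925],"yaw":-0.405}]' --gripper 0.6

```text
t: 1.4
tool_pos: [0.4399, 0.257, 0.2689]
orientation: [-1.475, -0.642, 0.646]
force: [0.1, -0.0, -0.2]
opening: 0.0559
```

```bash
python3 -c "
from h import *
go(.439,.259,.27,137.4)
shot('w1')"
```

```text
t 1.4 pos [0.4399 0.257  0.2689] open 0.0559 F [ 0.1 -0.  -0.2]
lin [ 0.0009 -0.0011  0.002 ] norm 0.002 yaw -0.0034 rows 0.0
```

View pics/w1.png

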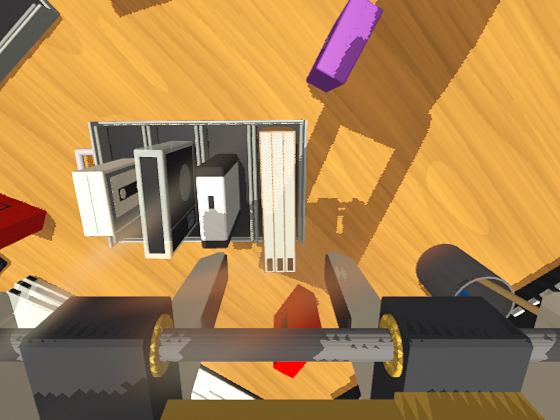

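```bash
python3 - <<'E'
import cv2
a=cv2.imread("pics/w1.png")
cv2.imwrite("pics/z3.png",cv2.resize(a[110:285,60:320],None,fx=3,fy=3,interpolation=cv2.INTER_CUBIC))
E
```

```text
(no output)
```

View pics/z3.png

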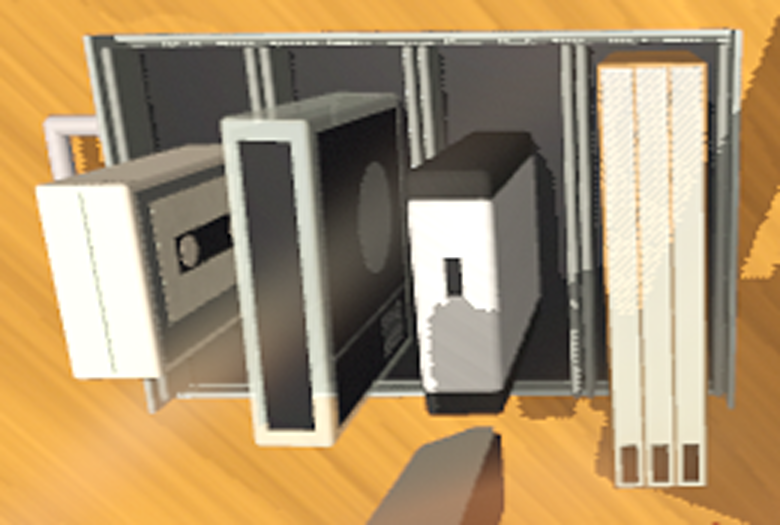

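```bash
python3 - <<'E'
from h import *
p=np.load('pics/w1.npy',allow_pickle=True).item()
O=np.array([.510,.195]);th=np.radians(137.4);ux=np.array([np.cos(th),np.sin(th)]);uy=np.array([-ux[1],ux[0]])
for n,h,zs in (('cas',.116,[(37,187),(128,184),(163,378),(76,378)]),('cart',.123,[(222,121),(312,119),(334,445),(256,445)]),('drive',.125,[(410,168),(492,168),(503,412),(428,412)]),('disc',.133,[(598,62),(706,62),(705,486),(616,486)]),
 ('tray',.032,[(87,38),(742,32),(733,405),(150,408)])):
    q=[ray('wrist',((z[0]+.5)/3-.5+60,(z[1]+.5)/3-.5+110),h,p)[:2] for z in zs]; d=(q[3]-q[0]+q[2]-q[1]); c=np.mean(q,0)
    print(n,c.round(4),'intray',((c-O)@ux).round(4),((c-O)@uy).round(4),'lenyaw',np.degrees(np.arctan2(d[1],d[0])).round(1),[round(float(np.linalg.norm(q[i]-q[(i+1)%4])),4) for i in range(4)])
E
```

```text
cas [0.5793 0.1331] intray -0.0929 -0.0013 lenyaw 48.1 [0.0303, 0.0686, 0.0306, 0.0676]
cart [0.5324 0.1768] intray -0.0288 -0.0018 lenyaw 45.4 [0.0286, 0.113, 0.0275, 0.1124]
drive [0.4893 0.2178] intray 0.0307 -0.0028 lenyaw 47.1 [0.0262, 0.0843, 0.0259, 0.0843]
disc [0.438  0.2593] intray 0.0965 0.0015 lenyaw 48.4 [0.0325, 0.1416, 0.0307, 0.1417]
tray [0.5107 0.1961] intray 0.0002 -0.0013 lenyaw 47.4 [0.2629, 0.1612, 0.263, 0.1603]
```

```bash
python3 -c "
from h import *
go(.438,.2593,.089,138.4)"
```

```text
t 1.45 pos [0.4392 0.2582 0.2693] open 0.056 F [1.  1.1 0.4]
lin [0.0005 0.1803 0.0016] norm 0.18 yaw -0.0204 rows 2.9
```

carry_out --increments '[{"linear":[0.0005,0.04,0.0016],"yaw":-0.02},{"linear":[0.0005,0.08,0.0016],"yaw":-0.02},{"linear":[0.0005,0.12,0.0016],"yaw":-0.02},{"linear":[0.0005,0.155,0.0016],"yaw":-0.02},{"linear":[0.0005,0.18,0.0016],"yaw":-0.02}]' --gripper 0.52

```text
t: 2.08
tool_pos: [0.4364, 0.2602, 0.0877]
orientation: [-1.469, -0.657, 0.663]
force: [-0.4, -0.3, 0.3]
opening: 0.0482
```

```bash
python3 -c "
from h import *
go(.438,.2593,.089,138.4)"
```

```text
t 2.08 pos [0.4364 0.2602 0.0877] open 0.0482 F [-0.4 -0.3  0.3]
lin [ 0.0004 -0.0013 -0.0018] norm 0.002 yaw 0.0004 rows 0.0
```

carry_out --increments '[{"linear":[0,0,0],"yaw":0},{"linear":[0,0,0],"yaw":0},{"linear":[0,0,0],"yaw":0},{"linear":[0,0,0],"yaw":0},{"linear":[0,0,0],"yaw":0}]' --gripper 0.2 --newtons 25

```text
t: 2.7
tool_pos: [0.4369, 0.2607, 0.0886]
orientation: [-1.468, -0.658, 0.662]
force: [0.2, 1.2, 2.7]
opening: 0.0328
```

```bash
python3 -c "
from h import *
go(.438,.2593,.235,138.4)"
```

```text
t 2.7 pos [0.4369 0.2607 0.0886] open 0.0328 F [0.2 1.2 2.7]
lin [-0.0006 -0.1464 -0.0016] norm 0.146 yaw 0.0001 rows 2.3
```

carry_out --increments '[{"linear":[0,-0.015,0],"yaw":0},{"linear":[0,-0.05,0],"yaw":0},{"linear":[0,-0.09,0],"yaw":0},{"linear":[0,-0.125,0],"yaw":0},{"linear":[0,-0.15,0],"yaw":0}]' --newtons 35

```text
t: 3.32
tool_pos: [0.4377, 0.2609, 0.2416]
orientation: [-1.468, -0.66, 0.66]
force: [0.1, 0.1, -4.0]
opening: 0.0326
```

```bash
python3 -c "
from h import *
go(.571,-.1016,.235,87)"
```

```text
t 3.33 pos [0.4377 0.2609 0.2416] open 0.0326 F [ 0.1  0.1 -4. ]
lin [-0.1826  0.0067 -0.3403] norm 0.386 yaw 0.8971 rows 6.2
```

carry_out --increments '[{"linear":[-0.015,0,-0.025],"yaw":0.06},{"linear":[-0.035,0,-0.065],"yaw":0.17},{"linear":[-0.06,0,-0.11],"yaw":0.29},{"linear":[-0.085,0,-0.16],"yaw":0.41},{"linear":[-0.11,0,-0.205],"yaw":0.53}]'

```text
t: 3.95
tool_pos: [0.5184, 0.0406, 0.2428]
orientation: [-1.558, -0.245, 0.243]
force: [1.4, -0.2, -3.6]
opening: 0.0328
```

```bash
python3 -c "
from h import *
go(.571,-.1016,.24,87)"
```

```text
t 3.95 pos [0.5184 0.0406 0.2428] open 0.0328 F [ 1.4 -0.2 -3.6]
lin [ 0.0066  0.0029 -0.1515] norm 0.152 yaw 0.3628 rows 2.4
```

carry_out --increments '[{"linear":[0.002,0.003,-0.045],"yaw":0.11},{"linear":[0.004,0.003,-0.085],"yaw":0.21},{"linear":[0.0055,0.003,-0.12],"yaw":0.3},{"linear":[0.0066,0.003,-0.145],"yaw":0.35},{"linear":[0.0066,0.003,-0.1515],"yaw":0.363}]'

```text
t: 4.58
tool_pos: [0.5712, -0.1028, 0.2401]
orientation: [-1.571, 0.042, -0.043]
force: [-0.5, -0.5, -3.0]
opening: 0.0329
```

```bash
python3 -c "
from h import *
go(.571,-.1016,.24,87)
shot('w2');cv2.imwrite('pics/t2.png',robot.read_camera('top'))"
```

```text
t 4.58 pos [ 0.5712 -0.1028  0.2401] open 0.0329 F [-0.5 -0.5 -3. ]
lin [-0.0003  0.0001  0.0012] norm 0.001 yaw -0.0018 rows 0.0
```

View pics/w2.png

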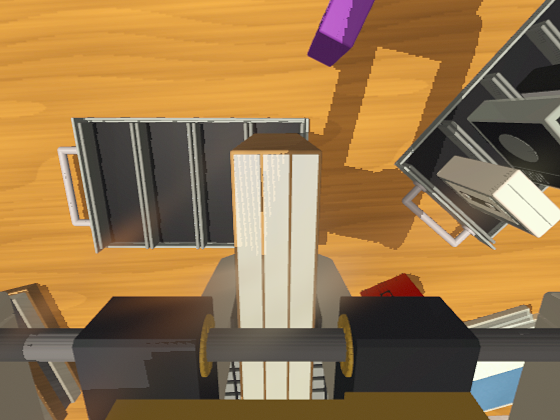

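View pics/t2.png

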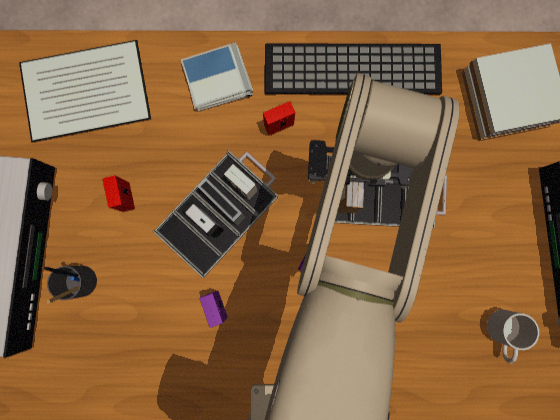

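```bash
python3 - <<'E'
from h import *
p=np.load('pics/w2.npy',allow_pickle=True).item()
a,b,c=[ray('wrist',u,.032,p)[:2] for u in((74,119),(308.5,119),(98,251))]
d=b-a; e=a-c
print(a,b,c,np.linalg.norm(d),np.linalg.norm(e),'xyaw',np.degrees(np.arctan2(d[1],d[0])),'ctr',(b+c)/2)
for i,X in enumerate([-.132,.132]):
  for Y in (.082,-.082):
    O=np.array([.566,-.1975]);th=np.radians(87);ux=np.array([np.cos(th),np.sin(th)]);uy=np.array([-ux[1],ux[0]])
    print(proj('wrist',np.r_[O+X*ux+Y*uy,.032],p).round(1))
E
```

```text
[ 0.47960748 -0.32190209] [ 0.49377966 -0.06145344] [ 0.63897731 -0.33066006] 0.2608339468525552 0.15961028741468647 xyaw 86.8853497356834 ctr [ 0.56637848 -0.19605675]
[ 70.7 116.9]
[ 96.  252.6]
[308.5 116.4]
[304.8 252.2]
```

carry_out --increments '[{"linear":[0,0.035,0.0015],"yaw":0},{"linear":[0,0.075,0.0015],"yaw":0},{"linear":[0,0.11,0.0015],"yaw":0},{"linear":[0,0.135,0.0015],"yaw":0},{"linear":[0,0.147,0.0015],"yaw":0}]'

```text
t: 5.3
tool_pos: [0.57, -0.0986, 0.0914]
orientation: [-1.569, 0.041, -0.038]
force: [0.9, 0.2, -2.2]
opening: 0.033
```

```bash
python3 -c "
from h import *
go(.5712,-.1011,.0886,87)"
```

```text
t 5.3 pos [ 0.57   -0.0986  0.0914] open 0.033 F [ 0.9  0.2 -2.2]
lin [ 0.0013  0.0028 -0.0024] norm 0.004 yaw 0.002 rows 0.1
```

carry_out --increments '[{"linear":[0.001,0.0015,-0.002],"yaw":0},{"linear":[0.001,0.003,-0.002],"yaw":0},{"linear":[0.001,0.003,-0.002],"yaw":0}]'

```text
t: 5.68
tool_pos: [0.5717, -0.1008, 0.0895]
orientation: [-1.57, 0.039, -0.04]
force: [0.2, -0.1, -3.9]
opening: 0.0331
```

```bash
python3 -c "
from h import *
go(.5712,-.1011,.0886,87)"
```

```text
t 5.67 pos [ 0.5717 -0.1008  0.0895] open 0.0331 F [ 0.2 -0.1 -3.9]
lin [-0.0004  0.0009 -0.0003] norm 0.001 yaw 0.0021 rows 0.0
```

carry_out --increments '[{"linear":[0,0.001,0],"yaw":0},{"linear":[0,0.002,0],"yaw":0},{"linear":[0,0.002,0],"yaw":0}]'

```text
t: 6.05
tool_pos: [0.5725, -0.1011, 0.0888]
orientation: [-1.57, 0.038, -0.041]
force: [-1.0, -0.6, 6.8]
opening: 0.0328
```

Contact (+10 N change). Release.

carry_out --increments '[{"linear":[0,-0.0005,0],"yaw":0},{"linear":[0,-0.0005,0],"yaw":0},{"linear":[0,-0.0005,0],"yaw":0},{"linear":[0,-0.0005,0],"yaw":0}]' --gripper 0.52

```text
t: 6.55
tool_pos: [0.5724, -0.101, 0.0891]
orientation: [-1.57, 0.038, -0.041]
force: [-1.0, -0.2, -0.7]
opening: 0.0478
```

carry_out --increments '[{"linear":[0,-0.03,0],"yaw":0},{"linear":[0,-0.075,0],"yaw":0},{"linear":[0,-0.12,0],"yaw":0},{"linear":[0,-0.16,0],"yaw":0},{"linear":[0,-0.18,0],"yaw":0}]'

```text
t: 7.18
tool_pos: [0.5729, -0.1013, 0.2718]
orientation: [-1.571, 0.036, -0.044]
force: [-0.7, -0.1, -0.9]
opening: 0.0486
```

```bash
python3 -c "
from h import *
shot('w3')
go(.4893,.2178,.27,137.1)"
```

```text
t 7.22 pos [ 0.5735 -0.1014  0.2737] open 0.0485 F [ 0.5 -0.8  2.2]
lin [-0.1001  0.0027  0.3146] norm 0.33 yaw -0.8724 rows 5.3
```

View pics/w3.png

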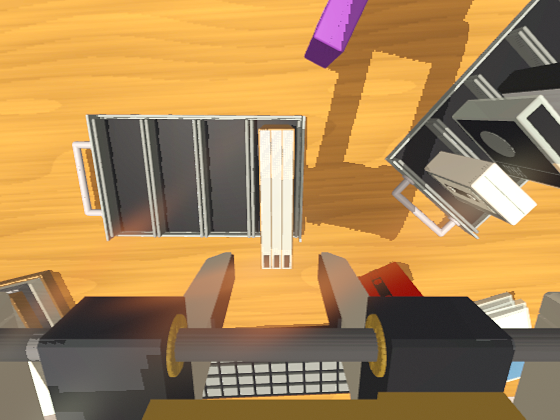

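carry_out --increments '[{"linear":[-0.015,0,0.045],"yaw":-0.13},{"linear":[-0.033,0,0.105],"yaw":-0.3},{"linear":[-0.052,0,0.165],"yaw":-0.46},{"linear":[-0.07,0,0.22],"yaw":-0.62},{"linear":[-0.086,0,0.27],"yaw":-0.76}]'

```text
t: 7.85
tool_pos: [0.4997, 0.1743, 0.2708]
orientation: [-1.501, -0.563, 0.557]
force: [0.3, 1.0, 0.5]
opening: 0.0483
```

```bash
python3 -c "
from h import *
go(.4893,.2178,.16,137.1)"
```

```text
t 7.85 pos [0.4997 0.1743 0.2708] open 0.0483 F [0.3 1.  0.5]
lin [0.0204 0.1106 0.0401] norm 0.119 yaw -0.107 rows 1.9
```

carry_out --increments '[{"linear":[0.014,0.01,0.028],"yaw":-0.07},{"linear":[0.0204,0.04,0.04],"yaw":-0.107},{"linear":[0.0204,0.08,0.04],"yaw":-0.107},{"linear":[0.0204,0.1,0.04],"yaw":-0.107},{"linear":[0.0204,0.1,0.04],"yaw":-0.107}]'

```text
t: 8.48
tool_pos: [0.4878, 0.217, 0.1681]
orientation: [-1.477, -0.641, 0.643]
force: [0.4, -0.2, 0.2]
opening: 0.0482
```

```bash
python3 -c "
from h import *
go(.4893,.2178,.087,137.1)
shot('w4')"
```

```text
t 8.47 pos [0.4878 0.217  0.1681] open 0.0482 F [ 0.4 -0.2  0.2]
lin [ 0.0018  0.0811 -0.0004] norm 0.081 yaw -0.0003 rows 1.3
```

View pics/w4.png

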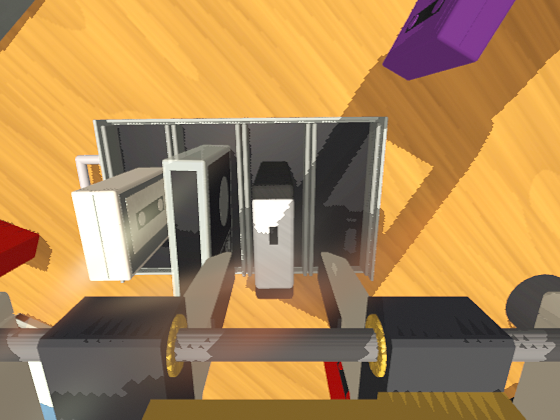

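carry_out --increments '[{"linear":[0.0015,0.02,0],"yaw":0},{"linear":[0.0015,0.045,0],"yaw":0},{"linear":[0.0015,0.068,0],"yaw":0},{"linear":[0.0015,0.081,0],"yaw":0},{"linear":[0.0015,0.081,0],"yaw":0}]'

```text
t: 9.15
tool_pos: [0.4898, 0.218, 0.0883]
orientation: [-1.477, -0.642, 0.642]
force: [0.4, -0.5, 0.9]
opening: 0.0483
```

carry_out --increments '[{"linear":[0,0,0],"yaw":0},{"linear":[0,0,0],"yaw":0},{"linear":[0,0,0],"yaw":0},{"linear":[0,0,0],"yaw":0},{"linear":[0,0,0],"yaw":0}]' --gripper 0.15 --newtons 30

```text
t: 9.78
tool_pos: [0.4905, 0.2182, 0.0892]
orientation: [-1.477, -0.644, 0.64]
force: [0.2, -0.3, 6.5]
opening: 0.0282
```

carry_out --increments '[{"linear":[0,-0.015,0],"yaw":0},{"linear":[0,-0.05,0],"yaw":0},{"linear":[0,-0.09,0],"yaw":0},{"linear":[0,-0.125,0],"yaw":0},{"linear":[0,-0.15,0],"yaw":0}]'

```text
t: 10.4
tool_pos: [0.4901, 0.2186, 0.2417]
orientation: [-1.477, -0.645, 0.639]
force: [0.7, 0.3, -2.5]
opening: 0.0278
```

```bash
python3 -c "
from h import *
go(.5679,-.165,.24,87)"
```

```text
t 10.4 pos [0.4901 0.2186 0.2417] open 0.0278 F [ 0.7  0.3 -2.5]
lin [-0.2279  0.0028 -0.3182] norm 0.391 yaw 0.8737 rows 6.3
```

carry_out --increments '[{"linear":[-0.018,0,-0.025],"yaw":0.06},{"linear":[-0.045,0,-0.063],"yaw":0.17},{"linear":[-0.076,0,-0.107],"yaw":0.29},{"linear":[-0.107,0,-0.15],"yaw":0.41},{"linear":[-0.138,0,-0.193],"yaw":0.53}]'

```text
t: 11.02
tool_pos: [0.5372, -0.0155, 0.2429]
orientation: [-1.561, -0.229, 0.222]
force: [-0.4, -0.9, -2.4]
opening: 0.0277
```

```bash
python3 -c "
from h import *
go(.5679,-.165,.24,87)"
```

```text
t 11.03 pos [ 0.5372 -0.0155  0.2429] open 0.0277 F [-0.4 -0.9 -2.4]
lin [-0.013   0.0032 -0.1521] norm 0.153 yaw 0.34 rows 2.4
```

carry_out --increments '[{"linear":[-0.004,0.003,-0.045],"yaw":0.1},{"linear":[-0.007,0.003,-0.085],"yaw":0.2},{"linear":[-0.01,0.003,-0.12],"yaw":0.28},{"linear":[-0.0125,0.003,-0.145],"yaw":0.33},{"linear":[-0.013,0.003,-0.152],"yaw":0.34}]'

```text
t: 11.65
tool_pos: [0.5678, -0.1659, 0.2402]
orientation: [-1.572, 0.039, -0.045]
force: [-0.4, 0.9, -2.2]
opening: 0.0279
```

```bash
python3 -c "
from h import *
go(.5679,-.165,.0905,87)"
```

```text
t 11.65 pos [ 0.5678 -0.1659  0.2402] open 0.0279 F [-0.4  0.9 -2.2]
lin [-0.0005  0.1497  0.0011] norm 0.15 yaw -0.0014 rows 2.4
```

carry_out --increments '[{"linear":[0,0.035,0.001],"yaw":0},{"linear":[0,0.075,0.001],"yaw":0},{"linear":[0,0.11,0.001],"yaw":0},{"linear":[0,0.135,0.001],"yaw":0},{"linear":[0,0.147,0.001],"yaw":0}]'

```text
t: 12.28
tool_pos: [0.5675, -0.1636, 0.0915]
orientation: [-1.57, 0.04, -0.042]
force: [0.2, 0.2, -2.7]
opening: 0.028
```

carry_out --increments '[{"linear":[0,0.0015,0],"yaw":0},{"linear":[0,0.003,0],"yaw":0},{"linear":[0,0.003,0],"yaw":0},{"linear":[0,0.003,0],"yaw":0}]'

```text
t: 12.78
tool_pos: [0.568, -0.1638, 0.0894]
orientation: [-1.571, 0.039, -0.043]
force: [0.4, 0.4, -2.0]
opening: 0.0277
```

```bash
python3 -c "
from h import *
go(.5679,-.165,.0892,87)"
```

```text
t 12.78 pos [ 0.568  -0.1638  0.0894] open 0.0277 F [ 0.4  0.4 -2. ]
lin [-0.0001  0.0002 -0.0012] norm 0.001 yaw 0.0004 rows 0.0
```

carry_out --increments '[{"linear":[0,0.001,0],"yaw":0},{"linear":[0,0.002,0],"yaw":0},{"linear":[0,0.002,0],"yaw":0}]'

```text
t: 13.15
tool_pos: [0.5683, -0.164, 0.0891]
orientation: [-1.571, 0.038, -0.043]
force: [-5.9, 1.6, 10.8]
opening: 0.0278
```

carry_out --increments '[{"linear":[0,-0.0005,0],"yaw":0},{"linear":[0,-0.0005,0],"yaw":0},{"linear":[0,-0.0005,0],"yaw":0},{"linear":[0,-0.0005,0],"yaw":0},{"linear":[0,-0.0005,0],"yaw":0}]' --gripper 0.48

```text
t: 13.78
tool_pos: [0.5682, -0.164, 0.0895]
orientation: [-1.571, 0.038, -0.043]
force: [-0.0, 0.1, 1.1]
opening: 0.0447
```

carry_out --increments '[{"linear":[0,-0.03,0],"yaw":0},{"linear":[0,-0.075,0],"yaw":0},{"linear":[0,-0.12,0],"yaw":0},{"linear":[0,-0.16,0],"yaw":0},{"linear":[0,-0.18,0],"yaw":0}]'

```text
t: 14.4
tool_pos: [0.5685, -0.1642, 0.2723]
orientation: [-1.572, 0.035, -0.046]
force: [0.8, -0.4, -0.5]
opening: 0.0447
```

```bash
python3 -c "
from h import *
shot('w5')
go(.5324,.1768,.27,135.6)"
```

```text
t 14.45 pos [ 0.569  -0.1644  0.2741] open 0.0445 F [ 0.6 -0.   0.7]
lin [-0.0543  0.0028  0.3388] norm 0.343 yaw -0.8478 rows 5.5
```

View pics/w5.png

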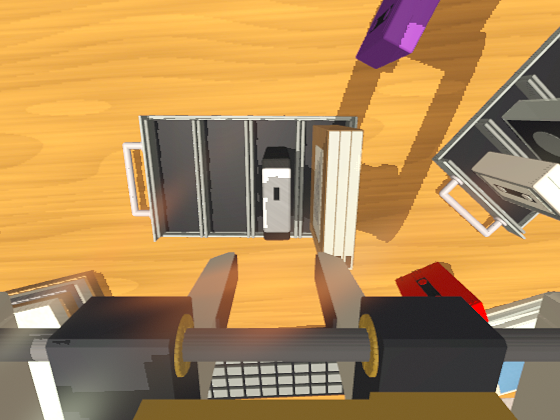

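Drive and disc set stand fine in slots 3 and 4. Next, the cartridge.

carry_out --increments '[{"linear":[-0.008,0,0.045],"yaw":-0.12},{"linear":[-0.017,0,0.105],"yaw":-0.28},{"linear":[-0.026,0,0.165],"yaw":-0.43},{"linear":[-0.036,0,0.225],"yaw":-0.58},{"linear":[-0.045,0,0.28],"yaw":-0.71}]'

```text
t: 15.08
tool_pos: [0.5374, 0.1195, 0.271]
orientation: [-1.513, -0.523, 0.515]
force: [1.2, 0.7, 0.0]
opening: 0.0449
```

```bash
python3 -c "
from h import *
go(.5324,.1768,.16,135.6)"
```

```text
t 15.07 pos [0.5374 0.1195 0.271 ] open 0.0449 F [1.2 0.7 0. ]
lin [0.031  0.1108 0.0489] norm 0.125 yaw -0.133 rows 2.0
```

carry_out --increments '[{"linear":[0.02,0.0,0.033],"yaw":-0.09},{"linear":[0.031,0.03,0.049],"yaw":-0.133},{"linear":[0.031,0.07,0.049],"yaw":-0.133},{"linear":[0.031,0.1,0.049],"yaw":-0.133},{"linear":[0.031,0.1,0.049],"yaw":-0.133}]'

```text
t: 15.7
tool_pos: [0.5293, 0.1763, 0.166]
orientation: [-1.484, -0.619, 0.626]
force: [-1.4, 0.3, -0.2]
opening: 0.045
```

```bash
python3 -c "
from h import *
go(.5324,.1768,.087,135.6)
shot('w6')"
```

```text
t 15.7 pos [0.5293 0.1763 0.166 ] open 0.045 F [-1.4  0.3 -0.2]
lin [ 0.0029  0.079  -0.0017] norm 0.079 yaw 0.0002 rows 1.3
```

View pics/w6.png

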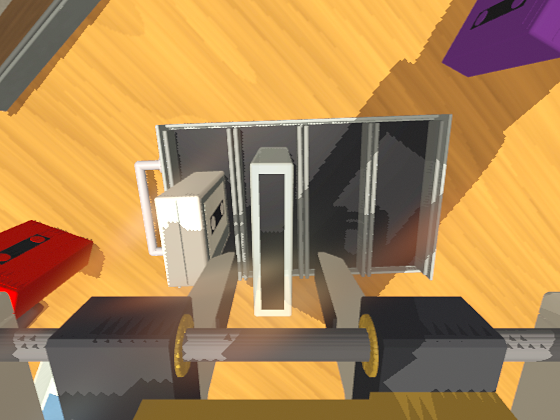

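carry_out --increments '[{"linear":[0.002,0.02,-0.001],"yaw":0},{"linear":[0.002,0.045,-0.001],"yaw":0},{"linear":[0.002,0.068,-0.001],"yaw":0},{"linear":[0.002,0.079,-0.001],"yaw":0},{"linear":[0.002,0.079,-0.001],"yaw":0}]'

```text
t: 16.38
tool_pos: [0.5327, 0.1768, 0.089]
orientation: [-1.484, -0.621, 0.623]
force: [-0.8, -0.3, 0.8]
opening: 0.0447
```

carry_out --increments '[{"linear":[0,0,0],"yaw":0},{"linear":[0,0,0],"yaw":0},{"linear":[0,0,0],"yaw":0},{"linear":[0,0,0],"yaw":0},{"linear":[0,0,0],"yaw":0}]' --gripper 0.15 --newtons 30

```text
t: 17.0
tool_pos: [0.5335, 0.177, 0.0901]
orientation: [-1.484, -0.623, 0.622]
force: [-0.1, -0.6, 5.6]
opening: 0.0277
```

carry_out --increments '[{"linear":[0,-0.015,0],"yaw":0},{"linear":[0,-0.05,0],"yaw":0},{"linear":[0,-0.09,0],"yaw":0},{"linear":[0,-0.125,0],"yaw":0},{"linear":[0,-0.15,0],"yaw":0}]'

```text
t: 17.62
tool_pos: [0.5334, 0.1777, 0.2427]
orientation: [-1.485, -0.624, 0.62]
force: [-0.1, 0.2, -2.8]
opening: 0.0277
```

```bash
python3 -c "
from h import *
go(.5645,-.229,.24,87)"
```

```text
t 17.62 pos [0.5334 0.1777 0.2427] open 0.0277 F [-0.1  0.2 -2.8]
lin [-0.2688  0.0043 -0.3068] norm 0.408 yaw 0.8481 rows 6.5
```

carry_out --increments '[{"linear":[-0.022,0,-0.025],"yaw":0.06},{"linear":[-0.055,0,-0.063],"yaw":0.17},{"linear":[-0.091,0,-0.104],"yaw":0.28},{"linear":[-0.128,0,-0.146],"yaw":0.4},{"linear":[-0.165,0,-0.188],"yaw":0.52}]'

```text
t: 18.25
tool_pos: [0.5519, -0.0733, 0.2442]
orientation: [-1.564, -0.217, 0.211]
force: [1.1, -0.4, -2.0]
opening: 0.0279
```

```bash
python3 -c "
from h import *
go(.5645,-.229,.24,87)"
```

```text
t 18.25 pos [ 0.5519 -0.0733  0.2442] open 0.0279 F [ 1.1 -0.4 -2. ]
lin [-0.0297  0.0048 -0.1533] norm 0.156 yaw 0.3244 rows 2.5
```

carry_out --increments '[{"linear":[-0.009,0.004,-0.045],"yaw":0.1},{"linear":[-0.0165,0.004,-0.085],"yaw":0.19},{"linear":[-0.0235,0.004,-0.12],"yaw":0.27},{"linear":[-0.0285,0.004,-0.146],"yaw":0.315},{"linear":[-0.0297,0.004,-0.153],"yaw":0.324}]'

```text
t: 18.88
tool_pos: [0.5639, -0.2301, 0.2409]
orientation: [-1.574, 0.04, -0.045]
force: [-0.6, 1.0, -2.3]
opening: 0.0278
```

```bash
python3 -c "
from h import *
go(.5645,-.229,.0915,87)"
```

```text
t 18.88 pos [ 0.5639 -0.2301  0.2409] open 0.0278 F [-0.6  1.  -2.3]
lin [-0.      0.1494  0.0016] norm 0.149 yaw -0.0018 rows 2.4
```

carry_out --increments '[{"linear":[0,0.035,0.001],"yaw":0},{"linear":[0,0.075,0.001],"yaw":0},{"linear":[0,0.11,0.001],"yaw":0},{"linear":[0,0.135,0.001],"yaw":0},{"linear":[0,0.147,0.001],"yaw":0}]'

```text
t: 19.5
tool_pos: [0.5636, -0.2282, 0.0922]
orientation: [-1.572, 0.041, -0.042]
force: [0.6, 0.3, -2.3]
opening: 0.0278
```

carry_out --increments '[{"linear":[0,0.0015,0],"yaw":0},{"linear":[0,0.003,0],"yaw":0},{"linear":[0,0.003,0],"yaw":0},{"linear":[0,0.003,0],"yaw":0}]'

```text
t: 20.0
tool_pos: [0.5642, -0.2285, 0.0903]
orientation: [-1.573, 0.039, -0.044]
force: [-0.1, 0.2, -0.8]
opening: 0.028
```

carry_out --increments '[{"linear":[0,0.001,0],"yaw":0},{"linear":[0,0.0015,0],"yaw":0},{"linear":[0,0.0015,0],"yaw":0}]'

```text
t: 20.38
tool_pos: [0.5646, -0.2286, 0.0901]
orientation: [-1.573, 0.039, -0.044]
force: [-2.7, 1.9, 6.7]
opening: 0.0279
```

carry_out --increments '[{"linear":[0,-0.0005,0],"yaw":0},{"linear":[0,-0.0005,0],"yaw":0},{"linear":[0,-0.0005,0],"yaw":0},{"linear":[0,-0.0005,0],"yaw":0},{"linear":[0,-0.0005,0],"yaw":0}]' --gripper 0.48

```text
t: 21.0
tool_pos: [0.5646, -0.2286, 0.0905]
orientation: [-1.573, 0.039, -0.044]
force: [-0.3, -0.5, -0.7]
opening: 0.0448
```

carry_out --increments '[{"linear":[0,-0.03,0],"yaw":0},{"linear":[0,-0.075,0],"yaw":0},{"linear":[0,-0.12,0],"yaw":0},{"linear":[0,-0.16,0],"yaw":0},{"linear":[0,-0.18,0],"yaw":0}]'

```text
t: 21.62
tool_pos: [0.5648, -0.2286, 0.2734]
orientation: [-1.575, 0.036, -0.047]
force: [0.7, -0.0, 0.4]
opening: 0.0447
```

```bash
python3 -c "
from h import *
shot('w7')
go(.5793,.1331,.27,138.1)"
```

```text
t 21.68 pos [ 0.5652 -0.2288  0.2752] open 0.0446 F [0.6 0.1 1.8]
lin [-0.0051  0.0034  0.3622] norm 0.362 yaw -0.8924 rows 5.8
```

View pics/w7.png

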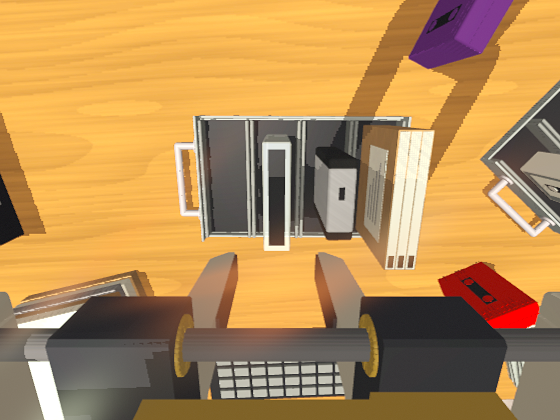

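Three standing properly. Now the cassette.

carry_out --increments '[{"linear":[0,0,0.045],"yaw":-0.12},{"linear":[-0.001,0,0.105],"yaw":-0.28},{"linear":[-0.002,0,0.165],"yaw":-0.43},{"linear":[-0.003,0,0.225],"yaw":-0.58},{"linear":[-0.004,0,0.285],"yaw":-0.73}]'

```text
t: 22.3
tool_pos: [0.5755, 0.0579, 0.2717]
orientation: [-1.511, -0.537, 0.531]
force: [1.2, 0.0, -0.5]
opening: 0.0447
```

```bash
python3 -c "
from h import *
go(.5793,.1331,.16,138.1)"
```

```text
t 22.3 pos [0.5755 0.0579 0.2717] open 0.0447 F [ 1.2  0.  -0.5]
lin [0.0502 0.1114 0.0569] norm 0.135 yaw -0.1576 rows 2.2
```

carry_out --increments '[{"linear":[0.025,0.0,0.028],"yaw":-0.09},{"linear":[0.043,0.01,0.049],"yaw":-0.15},{"linear":[0.05,0.05,0.057],"yaw":-0.158},{"linear":[0.05,0.09,0.057],"yaw":-0.158},{"linear":[0.05,0.1,0.057],"yaw":-0.158}]'

```text
t: 22.92
tool_pos: [0.5759, 0.1329, 0.166]
orientation: [-1.474, -0.653, 0.661]
force: [0.5, -0.9, -0.4]
opening: 0.045
```

```bash
python3 -c "
from h import *
go(.5793,.1331,.085,138.1)
shot('w8')"
```

```text
t 22.93 pos [0.5759 0.1329 0.166 ] open 0.045 F [ 0.5 -0.9 -0.4]
lin [ 0.0029  0.081  -0.0021] norm 0.081 yaw 0.0008 rows 1.3
```

View pics/w8.png

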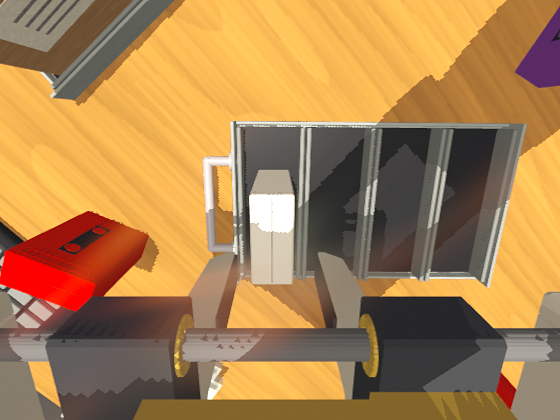

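carry_out --increments '[{"linear":[0.002,0.02,-0.0015],"yaw":0},{"linear":[0.002,0.045,-0.0015],"yaw":0},{"linear":[0.002,0.068,-0.0015],"yaw":0},{"linear":[0.002,0.081,-0.0015],"yaw":0},{"linear":[0.002,0.081,-0.0015],"yaw":0}]'

```text
t: 23.6
tool_pos: [0.5786, 0.1325, 0.085]
orientation: [-1.474, -0.653, 0.66]
force: [-0.4, -0.2, 0.6]
opening: 0.0448
```

carry_out --increments '[{"linear":[0,0,0],"yaw":0},{"linear":[0,0,0],"yaw":0},{"linear":[0,0,0],"yaw":0},{"linear":[0,0,0],"yaw":0},{"linear":[0,0,0],"yaw":0}]' --gripper 0.15 --newtons 25

```text
t: 24.22
tool_pos: [0.5795, 0.1326, 0.0863]
orientation: [-1.475, -0.654, 0.658]
force: [0.3, -1.0, 6.0]
opening: 0.0309
```

carry_out --increments '[{"linear":[0,-0.015,0],"yaw":0},{"linear":[0,-0.05,0],"yaw":0},{"linear":[0,-0.09,0],"yaw":0},{"linear":[0,-0.125,0],"yaw":0},{"linear":[0,-0.15,0],"yaw":0}]'

```text
t: 24.85
tool_pos: [0.5797, 0.1337, 0.239]
orientation: [-1.476, -0.656, 0.657]
force: [1.5, -0.6, -1.5]
opening: 0.031
```

```bash
python3 -c "
from h import *
go(.5612,-.2929,.24,87)"
```

```text
t 24.85 pos [0.5797 0.1337 0.239 ] open 0.031 F [ 1.5 -0.6 -1.5]
lin [-0.3299  0.0015 -0.271 ] norm 0.427 yaw 0.8921 rows 6.8
```

carry_out --increments '[{"linear":[-0.026,0,-0.021],"yaw":0.06},{"linear":[-0.065,0,-0.053],"yaw":0.17},{"linear":[-0.11,0,-0.09],"yaw":0.29},{"linear":[-0.153,0,-0.126],"yaw":0.41},{"linear":[-0.197,0,-0.162],"yaw":0.53}]'

```text
t: 25.48
tool_pos: [0.5683, -0.1227, 0.2412]
orientation: [-1.564, -0.241, 0.239]
force: [1.3, -0.2, -2.0]
opening: 0.0307
```

```bash
python3 -c "
from h import *
go(.5612,-.2929,.24,87)"
```

```text
t 25.48 pos [ 0.5683 -0.1227  0.2412] open 0.0307 F [ 1.3 -0.2 -2. ]
lin [-0.0581  0.0022 -0.1601] norm 0.17 yaw 0.3584 rows 2.7
```

carry_out --increments '[{"linear":[-0.017,0.001,-0.047],"yaw":0.105},{"linear":[-0.032,0.001,-0.09],"yaw":0.2},{"linear":[-0.046,0.001,-0.127],"yaw":0.285},{"linear":[-0.056,0.001,-0.153],"yaw":0.345},{"linear":[-0.058,0.001,-0.16],"yaw":0.358}]'

```text
t: 26.1
tool_pos: [0.5607, -0.2942, 0.2415]
orientation: [-1.576, 0.041, -0.044]
force: [0.5, 0.8, -2.0]
opening: 0.0308
```

```bash
python3 -c "
from h import *
go(.5612,-.2929,.0877,87)"
```

```text
t 26.1 pos [ 0.5607 -0.2942  0.2415] open 0.0308 F [ 0.5  0.8 -2. ]
lin [1.000e-04 1.538e-01 2.200e-03] norm 0.154 yaw -0.0021 rows 2.5
```

carry_out --increments '[{"linear":[0,0.035,0.001],"yaw":0},{"linear":[0,0.075,0.001],"yaw":0},{"linear":[0,0.113,0.001],"yaw":0},{"linear":[0,0.14,0.001],"yaw":0},{"linear":[0,0.151,0.001],"yaw":0}]'

```text
t: 26.72
tool_pos: [0.5601, -0.2923, 0.0885]
orientation: [-1.574, 0.042, -0.041]
force: [-0.8, 0.2, -1.6]
opening: 0.0309
```

carry_out --increments '[{"linear":[0,0.0015,0],"yaw":0},{"linear":[0,0.003,0],"yaw":0},{"linear":[0,0.003,0],"yaw":0},{"linear":[0,0.003,0],"yaw":0}]'

```text
t: 27.22
tool_pos: [0.5606, -0.2927, 0.0865]
orientation: [-1.575, 0.041, -0.042]
force: [0.4, 0.2, -1.0]
opening: 0.0304
```

carry_out --increments '[{"linear":[0,0.001,0],"yaw":0},{"linear":[0,0.0015,0],"yaw":0},{"linear":[0,0.0015,0],"yaw":0}]'

```text
t: 27.6
tool_pos: [0.561, -0.2928, 0.0862]
orientation: [-1.575, 0.04, -0.043]
force: [-2.7, 2.0, 6.2]
opening: 0.0308
```

carry_out --increments '[{"linear":[0,-0.0005,0],"yaw":0},{"linear":[0,-0.0005,0],"yaw":0},{"linear":[0,-0.0005,0],"yaw":0},{"linear":[0,-0.0005,0],"yaw":0},{"linear":[0,-0.0005,0],"yaw":0}]' --gripper 0.48

```text
t: 28.22
tool_pos: [0.5609, -0.2928, 0.0866]
orientation: [-1.575, 0.041, -0.043]
force: [0.6, 0.3, -0.7]
opening: 0.0449
```

carry_out --increments '[{"linear":[0,-0.03,0],"yaw":0},{"linear":[0,-0.075,0],"yaw":0},{"linear":[0,-0.12,0],"yaw":0},{"linear":[0,-0.16,0],"yaw":0},{"linear":[0,-0.18,0],"yaw":0}]'

```text
t: 28.85
tool_pos: [0.5616, -0.2925, 0.2696]
orientation: [-1.577, 0.038, -0.045]
force: [0.2, 1.1, 0.4]
opening: 0.0445
```

```bash
python3 -c "
from h import *
go(.545,.0,.3,87)"
```

```text
t 28.85 pos [ 0.5616 -0.2925  0.2696] open 0.0445 F [0.2 1.1 0.4]
lin [-0.0318 -0.0324  0.291 ] norm 0.294 yaw -0.0005 rows 4.7
```

carry_out --increments '[{"linear":[0,-0.02,0.03],"yaw":0},{"linear":[0,-0.03,0.07],"yaw":0},{"linear":[0,-0.03,0.095],"yaw":0},{"linear":[0,-0.03,0.095],"yaw":0},{"linear":[0,-0.03,0.095],"yaw":0}]'

```text
t: 29.48
tool_pos: [0.5661, -0.1978, 0.298]
orientation: [-1.577, 0.039, -0.044]
force: [0.4, 0.2, -0.6]
opening: 0.0445
```

```bash
python3 -c "
from h import *
im,p=shot('w9')
cv2.imwrite('pics/z9.png',cv2.resize(im[100:280,130:400],None,fx=2.9,fy=2.9,interpolation=cv2.INTER_CUBIC))
cv2.imwrite('pics/s9.png',robot.read_camera('scene'))"
```

```text
(no output)
```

View pics/z9.png

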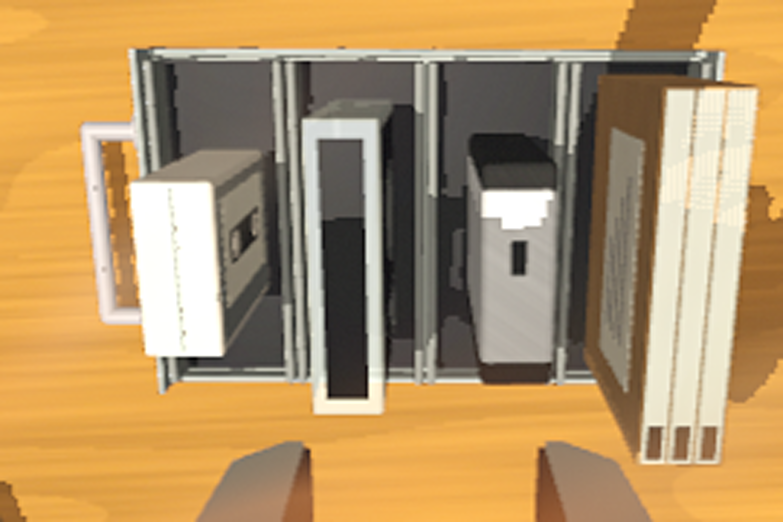

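View pics/s9.png

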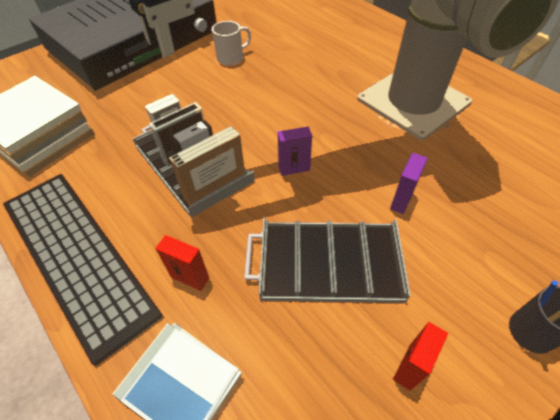

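```bash
python3 - <<'E'
from h import *
p=np.load('pics/w9.npy',allow_pickle=True).item()
O=np.array([.5662,-.197]);th=np.radians(87);ux=np.array([np.cos(th),np.sin(th)]);uy=np.array([-ux[1],ux[0]])
for n,h,zs in (('cas',.116,[(131,182),(211,182),(223,356),(148,356)]),('cart',.123,[(302,119),(382,119),(383,413),(314,413)]),('drive',.125,[(472,166),(555,166),(547,382),(483,382)]),('disc',.133,[(667,88),(757,87),(720,464),(641,464)]),
 ('tray',.032,[(131,49),(724,50),(716,388),(162,390)])):
    q=[ray('wrist',((z[0]+.5)/2.9-.5+130,(z[1]+.5)/2.9-.5+100),h,p)[:2] for z in zs]; d=(q[3]-q[0]+q[2]-q[1]); c=np.mean(q,0)
    print(n,c.round(4),'intray',((c-O)@ux).round(4),((c-O)@uy).round(4),'lenyaw',np.degrees(np.arctan2(d[1],d[0])).round(1),[round(float(np.linalg.norm(q[i]-q[(i+1)%4])),4) for i in range(4)])
go(.545,0,.3,87)
E
```

```text
cas [ 0.5607 -0.2919] intray -0.095 0.0005 lenyaw -3.0 [0.0298, 0.0683, 0.0296, 0.0683]
cart [ 0.563  -0.2273] intray -0.0305 0.0016 lenyaw -3.3 [0.0285, 0.1129, 0.0271, 0.1129]
drive [ 0.5676 -0.1644] intray 0.0326 0.0004 lenyaw -1.0 [0.0298, 0.0827, 0.0247, 0.0829]
disc [ 0.5726 -0.0994] intray 0.0978 -0.0012 lenyaw -2.6 [0.0306, 0.1412, 0.0305, 0.1409]
tray [ 0.5656 -0.1943] intray 0.0027 0.0007 lenyaw -1.0 [0.2626, 0.1601, 0.2745, 0.1618]
t 29.57 pos [ 0.5661 -0.1983  0.2983] open 0.0453 F [ 1.   0.1 -0.5]
lin [-0.0317 -0.0031  0.1968] norm 0.199 yaw -0.0014 rows 3.2
```

All four are within 2 mm of their slot centres and square to the dividers. I'll hand the job in with the gripper clear above.

```bash
python3 -c "
from h import *
s=robot.read_state();print(s['t'],s['force'],abs(s['dq']).max());robot.close_job()"
```

```text
29.575 [ 0.97411626  0.11573354 -0.50924072] 0.004465272072552469
the job is handed in; nothing more can be done
```

I moved all four items to the empty tray in their catalogue order and handed the job in at about 29.6 s. From the handle they stand as cassette box, data cartridge, portable drive, disc set. No item was dropped or tipped along the way, and I left the purple and red look-alikes alone.

Last checks:
- **Position:** a wrist-camera measurement put every item within about 2 mm of its slot middle, both across and along the slot.
- **Squareness:** the items looked square within about 2 degrees. The limit is 0.22 rad, about 13 degrees.
- **Upright and on the floor:** I lowered each item until the force showed contact with the slot floor before letting go, and all four stand upright in the pictures. I did not measure tilt or floor gap directly.
- **Gripper:** it ended about 0.3 m up, open and clear of everything.
- **One disagreement:** in that last view the tray's far corner is hidden behind the disc set. The tray centre I got from its corners was therefore about 3 mm off the earlier values, so I kept the earlier ones, which two views agreed on to about 1.5 mm.

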